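Switch the swivel chute to the red tray

TASK

Switch the parts dispenser's swivel chute over to the red tray standing beside it: pull up the sprung plunger by its black knob, swing the head round until the mouth of the chute is over the red tray, and let the plunger drop fully home in the index hole there. Leave the trays, bin and cup standing where they are, and let go of the knob.

Things in the scene. Friction and masses are not known exactly. Their poses are not given: they have to be found in the camera images.
- dispenser: Fixed stand of the parts dispenser, on the table: round grey pedestal, foot 136 mm across, carrying a light metal index ring 156 mm across, the ring's top 75 mm above the table. Origin: on the vertical swivel axis, at table height; z up; its own -x is the parked direction of the chute.
- index_ring (a point): Centre of the index ring, on the swivel axis at 75 mm height. The ring has five index holes 62 mm from the axis; they hold the head at angles 0, +-50 and +-100 degrees (0, +-0.873, +-1.745 rad). Each is 15 mm wide along the turning direction; the plunger's round-nosed pin is 10 mm thick.
- chute_head (a joint): Angle of the swivelling blue head with the steel funnel (72 mm across, rim 116 mm above the table) and chute, rad, positive anticlockwise from above, stops at +-2.0. Near 0 (parked: every start) the chute points along the stand's -x and the knob is on the far side, along its +x. With the plunger up it turns easily (under 2 N at the knob) and stays where it is left.
- plunger (a joint): Lift of the sprung plunger, m: 0 = home in a hole, 0.012 = tip on top of the ring, 0.022 = top stop. The spring pulls down, about 4 N at home, 7 N at the top. Lifted more than 12 mm the head can turn; let go within about 2 mm of a hole it drops home, elsewhere it rides on the ring and drops in once the head is pushed on to a hole.
- knob_grip (a point): Middle of the plunger's knob: upright black ribbed cylinder, green spot on top, 34 mm across, 35 mm high, spinning freely on the plunger (the gripper need not turn with the head). 62 mm from the swivel axis, on the side away from the chute, 144 mm above the table at home. Under the knob (124 mm) is a boss, top at 111 mm; the funnel's rim comes within 26 mm of the knob's axis.
- chute_mouth (a point): Centre of the chute's outer end (yellow lip), a steel trough 40 mm wide sloping down from the funnel; 145 mm from the swivel axis, 90 mm above the table.
- tray_red: The red open tray beside the dispenser (not the one behind the conveyor), 70 x 100 x 34 mm, loose, the chute's target. Origin: centre of its underside. It stands about 155 mm from the swivel axis near one of the four holes' chute directions (+-50 or +-100 degrees from parked).
- tray_grey: Grey open tray, 85 x 120 x 36 mm, loose, at another of the four places; origin at the centre of its underside. Leave it.
- bin_blue: Blue open bin, 80 x 95 x 40 mm, loose, at another of the four places; origin at the centre of its underside. Leave it.
- cup_white: White open cup, 54 mm across, 70 mm high, loose, at another of the four places; origin at the centre of its underside. Leave it.

How it is judged:
On the way:
1. the plunger is pulled up clear of the index ring (value of joint plunger above 0.0115 m), for 0.1 s.
At the end, for the whole second after the job is handed in: The chute's mouth is over the red tray (within 45 mm of its centre, seen from above), the plunger is home in the hole there (within 3 mm of fully down), the head is at rest, and the trays, bin and cup stand upright within 25 mm of where they were (horizontal distance between chute_mouth and tray_red below 0.045 m and value of joint plunger below 0.003 m and velocity of joint chute_head between -0.05 and 0.05 rad/s and angle between each of tray_red, tray_grey, bin_blue, cup_white's own z axis and vertical below 0.15 rad and distance of each of tray_red, tray_grey, bin_blue, cup_white from where it was at the start of the episode below 0.025 m); the robot touches nothing.
It fails at once if the red tray is pushed more than 25 mm or tipped over (distance of tray_red from where it was at the start of the episode above 0.025 m or angle between tray_red's own z axis and vertical above 0.5 rad).
It fails at once if the grey tray is pushed more than 25 mm or tipped over (distance of tray_grey from where it was at the start of the episode above 0.025 m or angle between tray_grey's own z axis and vertical above 0.5 rad).
It fails at once if the blue bin is pushed more than 25 mm or tipped over (distance of bin_blue from where it was at the start of the episode above 0.025 m or angle between bin_blue's own z axis and vertical above 0.5 rad).
It fails at once if the white cup is pushed more than 25 mm or tipped over (distance of cup_white from where it was at the start of the episode above 0.025 m or angle between cup_white's own z axis and vertical above 0.5 rad).
It also fails if it takes over 35 s, if anything falls off the work surface, if the arm or the gripper's body presses on something with over 40 N, if the wrist force passes 120 N, or if a joint passes its speed limit or range.

ROBOT

A 7-joint arm with a two-finger parallel gripper is mounted at the origin on a cart in front of the work surface, level with it; the furniture and walls round the work are solid. World frame = base frame: x ahead of the robot, y to its left, z up, the work surface at z = 0. Lengths are in m, angles in rad, forces in N, time in s.
With the tool pointing down it reaches from about 0.425 to 0.875 m from the base axis. Payload 4.7 kg.
Tool frame: the origin (TCP) lies on the centre line of the jaws, within the pads' length; the fingertips stand 8 mm ahead of it and the grasp point (between the pads) lies 11 mm behind it; z points along the fingers, y is the line along which they close (so a half turn about z gives the same grasp; the last joint's range is limited). The gripper opens to 87 mm and grips with 3 to 60 N. Pads are 19 mm wide; open, the fingers measure 117 mm over their backs; the gripper's body (75 mm by 190 mm) begins 51 mm behind the grasp point.
Start: joints at [1.166, 0.321, -0.07, 1.45, 0.023, 1.371, -0.057], TCP at [0.264, -0.594, 0.231] pointing down, gripper open.
Joint ranges: [-2.86, 2.86], [-0.3, 2.09], [-1.38, 1.24], [0.06, 2.45], [-1.56, 4.7], [0.09, 2.05], [-2.69, 2.69]. Speed limits (rad/s): [2.57, 2.57, 3.14, 3.14, 3.14, 3.14, 3.14].

INTERFACE

Orientations are given as a rotation vector (axis times angle).
In Python, from bench import ctrl gives the robot as it stands.
- The arm moves only by the tool play_rows, never from a script. Its argument "motion" is a list of rows, each an object of numbers: "x", "y", "z": the shift along the tool's x, y, z in mm; "ax", "ay", "az": the turn, a rotation vector about the tool's x, y, z in rad; "gripper": the finger opening in mm, from 0 to 87. A call has 1 to 5 rows; each row shifts and turns the commanded pose from where the row before left it, along the tool's axes as they then stand; what a row does not reach is not made up. A row lasts 1/8 s, in which the tool goes at most 62.5 mm and 10.7 degrees, less where a joint would pass 70% of its speed; a pose out of reach is approached as far as the arm can. A call is refused whole if a number of a shift passes 62.5 or a number of a turn 0.188, either way. A call with a gripper value outside its range is refused whole. The fingers move at their own pace and stop on an object; the grip force is fixed at half the most. Time passes only in rows, so rows that do not move let the fingers close. It gives the time, the measured TCP pose, the force, the opening and the grip force at its end, in the units of the state.
- ctrl.state(): the state, without advancing time (a new reading comes with each control period).
- ctrl.read_camera(name): name is "scene" or "top"; returns the picture (384x512x3 uint8, red, green, blue); there is no depth.
- ctrl.get_calibration(name): a dict with "intrinsics" (3x3 intrinsics, pixels), "D" ([k1, k2, p1, p2, k3] as OpenCV has them; the pictures are not rectified), "R" (3x3) and "t" (3): a world point X has camera coordinates R X + t. Camera axes: x right, y down, z forward; pixel columns grow to the right and rows downward; lengths in m; the calibration is good to about 2 mm. A picture is of the moment at which its call begins. get_calibration takes no time and is no camera call.
- ctrl.close_job(): hands the job in; it is judged then, once.
The state is a dict: "t": time; "qpos": joint angles; "qd": joint speeds; "joint_efforts": joint torques, N m; "position": TCP position; "tcp_rot": TCP orientation; "wrist_force": force on the tool from outside, world axes, zero at the start; "moment": the same for the moment, N m; "finger_gap": opening from 0.0 (shut) to 1.0 (fully open); "finger_force": force on a finger pad.
Only numpy, scipy, OpenCV 4.12 (cv2) and the standard library are available. Lean on these libraries where they do the work, as an engineer would, in place of code of your own. Each camera call takes 0.05 s, during which the arm holds its last target. There are 200 camera calls.

## Working session

There is one attempt and no reset: what is moved stays moved. The work goes in short steps, Python scripts to look and compute and a tool call to move; the robot and the scene stay as the last step left them, time stands still between calls to the robot, and variables do not carry over. Pictures are saved under pics/ and viewed, at most 10 in all, crops included, and the job is handed in when it is done.

Besides the shell and the picture viewer there is one more tool, called after "Emit:" as name(argument=value, ...), one argument or row to a line, values as JSON. play_rows: Moves the arm, as the interface text tells. Its arguments: {"type":"object","properties":{"motion":{"type":"array","items":{"type":"object","properties":{"x":{"type":"number"},"y":{"type":"number"},"z":{"type":"number"},"ax":{"type":"number"},"ay":{"type":"number"},"az":{"type":"number"},"gripper":{"type":"number"}}}}},"required":["motion"]}

```bash
mkdir -p pics; python3 - <<'E'
from bench import ctrl
import cv2
for n in("scene","top"):
    im=ctrl.read_camera(n); cv2.imwrite(f"pics/{n}0.png",im[:,:,::-1])
    c=ctrl.get_calibration(n); print(n,c)
s=ctrl.state();print(s['t'],s['position'],s['tcp_rot'],s['finger_gap'])
E
```

```text
scene {'intrinsics': array([[447.77109847,   0.        , 254.78057762],
       [  0.        , 447.77109847, 188.43810815],
       [  0.        ,   0.        ,   1.        ]]), 'D': array([0.0156453, 0.       , 0.       , 0.       , 0.       ]), 'R': array([[ 0.74809797, -0.66347193, -0.01242687],
       [-0.52296645, -0.57793669, -0.62649444],
       [ 0.40847953,  0.47517805, -0.77932682]]), 't': array([-0.11259494,  0.51888449,  0.59939416])}
top {'intrinsics': array([[359.2965713 ,   0.        , 255.12430912],
       [  0.        , 359.2965713 , 187.88942271],
       [  0.        ,   0.        ,   1.        ]]), 'D': array([-0.09504553,  0.        ,  0.        ,  0.        ,  0.        ]), 'R': array([[-0.01127395, -0.99982377, -0.01501109],
       [-0.99518731,  0.01268051, -0.09716698],
       [ 0.09734021,  0.01384339, -0.99515488]]), 't': array([0.37226071, 0.46056858, 0.92742725])}
0.1 [ 0.26411496 -0.59341384  0.22959919] [-3.07137724e+00 -6.52829075e-01  6.65319043e-04] 1.0039645030350888
```

View pics/top0.png

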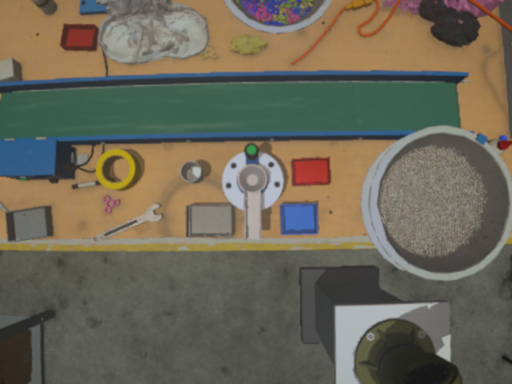

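View pics/scene0.png

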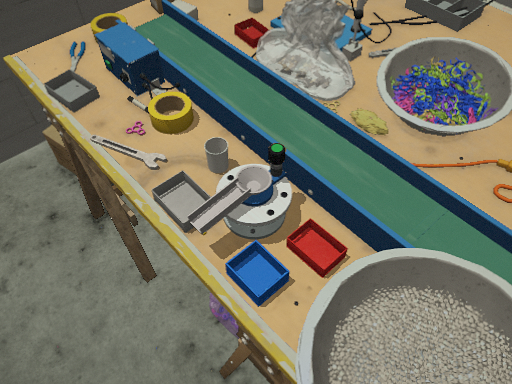

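```bash
cat > h.py <<'E'
from bench import ctrl
import numpy as np, cv2
from scipy.spatial.transform import Rotation as Ro
def ray(n,uv,z):
    c=ctrl.get_calibration(n)
    p=cv2.undistortPoints(np.array([[uv]],float),c['intrinsics'],c['D'])[0,0]
    d=c['R'].T@np.array([*p,1]); o=-c['R'].T@c['t']
    return o+d*(z-o[2])/d[2]
def blob(n,im,lo,hi,box):
    x0,y0,x1,y1=box
    m=cv2.inRange(cv2.cvtColor(im,cv2.COLOR_RGB2HSV)[y0:y1,x0:x1],lo,hi)
    v,u=np.nonzero(m); return (u.mean()+x0,v.mean()+y0),len(u)
E
python3 - <<'E'
from h import *
t=cv2.imread('pics/top0.png')[:,:,::-1].copy();s=cv2.imread('pics/scene0.png')[:,:,::-1].copy()
for n,im,b,rb in(("top",t,(240,138,264,162),(285,150,335,190)),("scene",s,(262,135,292,160),(285,215,350,280))):
    g,k=blob(n,im,(45,120,60),(80,255,255),b); print(n,g,k,ray(n,g,.1615))
    g,k=blob(n,im,(0,150,60),(8,255,255),rb); print('red',g,k,ray(n,g,.015))
print('ring ctr',ray('top',(253,181),.075),'funnel',ray('top',(252.5,178.5),.116),ray('scene',(254,180),.116),'mouth',ray('top',(253,238),.09))
for nm,p in(('cup',(192,172)),('grey',(211,220)),('blue',(299,218))): print(nm,ray('top',p,.03))
c=t[100:280,140:350]; cv2.imwrite('pics/c0.png',cv2.resize(c,None,fx=3,fy=3,interpolation=2)[:,:,::-1])
E
```

```text
top (np.float64(251.0), np.float64(149.18461538461537)) 65 [0.54113705 0.37327695 0.1615    ]
red (np.float64(311.37606837606836), np.float64(170.99252136752136)) 936 [0.50979136 0.21484292 0.015     ]
scene (np.float64(276.5764705882353), np.float64(147.49411764705883)) 85 [0.53980442 0.37204795 0.1615    ]
red (np.float64(315.96162280701753), np.float64(247.0246710526316)) 1824 [0.50834132 0.21815539 0.015     ]
ring ctr [0.47762899 0.37116304 0.075     ] funnel [0.47888639 0.37149522 0.116     ] [0.47741385 0.36873989 0.116     ] mouth [0.33580077 0.37237671 0.09      ]
cup [0.50922686 0.53439324 0.03      ]
grey [0.38130161 0.48346065 0.03      ]
blue [0.38389518 0.25268848 0.03      ]
```

View pics/c0.png

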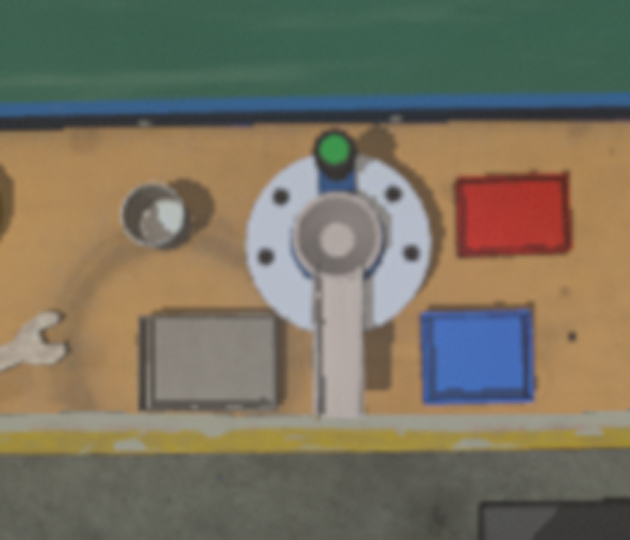

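Emit:
play_rows(
  motion=[
    {"z": -60,"gripper": 87},
    {"z": -60},
    {"x": 57,"y": -2.5,"az": -0.088},
    {"x": 57,"y": -2.5,"az": -0.088},
    {"x": 57,"y": -2.5,"az": -0.088},
  ],
)

```text
schema error: expected keys x, y, z, ax, ay, az, gripper
```

Emit:
play_rows(
  motion=[
    {"x": 57,"y": -2.5,"az": -0.088},
    {"x": 57,"y": -2.5,"az": -0.088},
    {"x": 57,"y": -2.5,"az": -0.088},
    {"x": 57,"y": -2.5,"az": -0.088},
    {"x": 57,"y": -2.5,"az": -0.088},
  ],
)

```text
schema error: expected keys x, y, z, ax, ay, az, gripper
```

Emit:
play_rows(
  motion=[
    {"x": 0,"y": 0,"z": -60,"ax": 0,"ay": 0,"az": 0,"gripper": 87},
    {"x": 0,"y": 0,"z": -60,"ax": 0,"ay": 0,"az": 0,"gripper": 87},
    {"x": 57,"y": -2.5,"z": 0,"ax": 0,"ay": 0,"az": -0.088,"gripper": 87},
    {"x": 57,"y": -2.5,"z": 0,"ax": 0,"ay": 0,"az": -0.088,"gripper": 87},
    {"x": 57,"y": -2.5,"z": 0,"ax": 0,"ay": 0,"az": -0.088,"gripper": 87},
  ],
)

```text
t: 0.72
position: [0.4111, -0.5035, 0.3499]
tcp_rot: [-2.958, -1.055, 0.0]
wrist_force: [-0.2, -0.1, -0.6]
finger_gap: 1.0
finger_force: 0.0
```

Emit:
play_rows(
  motion=[
    {"x": 57,"y": -2.5,"z": 0,"ax": 0,"ay": 0,"az": -0.088,"gripper": 87},
    {"x": 57,"y": -2.5,"z": 0,"ax": 0,"ay": 0,"az": -0.088,"gripper": 87},
    {"x": 57,"y": -2.5,"z": 0,"ax": 0,"ay": 0,"az": -0.088,"gripper": 87},
    {"x": 57,"y": -2.5,"z": 0,"ax": 0,"ay": 0,"az": -0.088,"gripper": 87},
    {"x": 57,"y": -2.5,"z": 0,"ax": 0,"ay": 0,"az": -0.088,"gripper": 87},
  ],
)

```text
t: 1.35
position: [0.5859, -0.2807, 0.3497]
tcp_rot: [-2.656, -1.676, 0.001]
wrist_force: [0.7, -1.2, 0.0]
finger_gap: 1.001
finger_force: 0.0
```

Emit:
play_rows(
  motion=[
    {"x": 57,"y": -2.5,"z": 0,"ax": 0,"ay": 0,"az": -0.088,"gripper": 87},
    {"x": 57,"y": -2.5,"z": 0,"ax": 0,"ay": 0,"az": -0.088,"gripper": 87},
    {"x": 57,"y": -2.5,"z": 0,"ax": 0,"ay": 0,"az": -0.088,"gripper": 87},
    {"x": 57,"y": -2.5,"z": 0,"ax": 0,"ay": 0,"az": -0.088,"gripper": 87},
    {"x": 57,"y": -2.5,"z": 0,"ax": 0,"ay": 0,"az": -0.088,"gripper": 87},
  ],
)

```text
t: 1.98
position: [0.6492, -0.0049, 0.3497]
tcp_rot: [-2.227, -2.215, 0.001]
wrist_force: [0.0, 0.3, 0.4]
finger_gap: 1.0
finger_force: 0.0
```

Emit:
play_rows(
  motion=[
    {"x": 57,"y": -2.5,"z": 0,"ax": 0,"ay": 0,"az": -0.088,"gripper": 87},
    {"x": 57,"y": -2.5,"z": 0,"ax": 0,"ay": 0,"az": -0.088,"gripper": 87},
    {"x": 57,"y": -2.5,"z": 0,"ax": 0,"ay": 0,"az": -0.088,"gripper": 87},
    {"x": 57,"y": -2.5,"z": 0,"ax": 0,"ay": 0,"az": -0.088,"gripper": 87},
    {"x": 57,"y": -2.5,"z": 0,"ax": 0,"ay": 0,"az": -0.088,"gripper": 87},
  ],
)

```text
t: 2.6
position: [0.589, 0.2717, 0.3497]
tcp_rot: [-1.69, -2.648, 0.001]
wrist_force: [-0.2, 0.2, -1.2]
finger_gap: 1.0
finger_force: 0.0
```

Emit:
play_rows(
  motion=[
    {"x": 57,"y": -2.5,"z": 0,"ax": 0,"ay": 0,"az": -0.088,"gripper": 87},
    {"x": 57,"y": -2.5,"z": 0,"ax": 0,"ay": 0,"az": -0.088,"gripper": 87},
    {"x": 0,"y": 0,"z": 0,"ax": 0,"ay": 0,"az": 0,"gripper": 87},
  ],
)

```text
t: 2.98
position: [0.5278, 0.375, 0.3505]
tcp_rot: [-1.437, -2.79, -0.002]
wrist_force: [0.7, -1.4, -0.4]
finger_gap: 0.996
finger_force: 0.0
```

```bash
cat >> h.py <<'E'
def to(x,y,z):
    s=ctrl.state(); R=Ro.from_rotvec(s['tcp_rot'])
    print(s['position'],s['tcp_rot'],'tool mm',R.inv().apply(np.array([x,y,z])-s['position'])*1000)
E
python3 -c "
from h import *
to(.5405,.3725,.2)
cv2.imwrite('pics/s1.png',ctrl.read_camera('scene')[60:300,120:440,::-1])"
```

```text
[0.52783125 0.37498032 0.35051281] [-1.43708375e+00 -2.78991683e+00 -1.57045177e-03] tool mm [ -9.88629855   8.96834617 150.47453779]
```

View pics/s1.png

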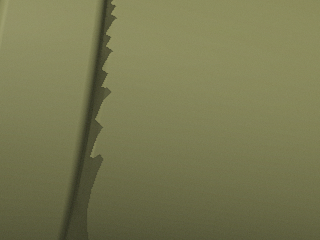

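Emit:
play_rows(
  motion=[
    {"x": -10,"y": 9,"z": 40,"ax": 0,"ay": 0,"az": 0,"gripper": 87},
    {"x": 0,"y": 0,"z": 50,"ax": 0,"ay": 0,"az": 0,"gripper": 87},
    {"x": 0,"y": 0,"z": 50,"ax": 0,"ay": 0,"az": 0,"gripper": 87},
    {"x": 0,"y": 0,"z": 0,"ax": 0,"ay": 0,"az": 0,"gripper": 87},
  ],
)

```text
t: 3.52
position: [0.5455, 0.362, 0.2058]
tcp_rot: [-1.457, -2.779, 0.013]
wrist_force: [-0.3, -0.0, 1.3]
finger_gap: 0.998
finger_force: 0.0
```

```bash
python3 -c "
from h import *
to(.5405,.3725,.135)
cv2.imwrite('pics/t1.png',cv2.resize(ctrl.read_camera('top')[80:280,130:350,::-1],None,fx=3,fy=3))"
```

```text
[0.5455462  0.3620196  0.20580627] [-1.45711272 -2.77939341  0.01339237] tool mm [11.55879955  2.45734458 70.77561083]
```

View pics/t1.png

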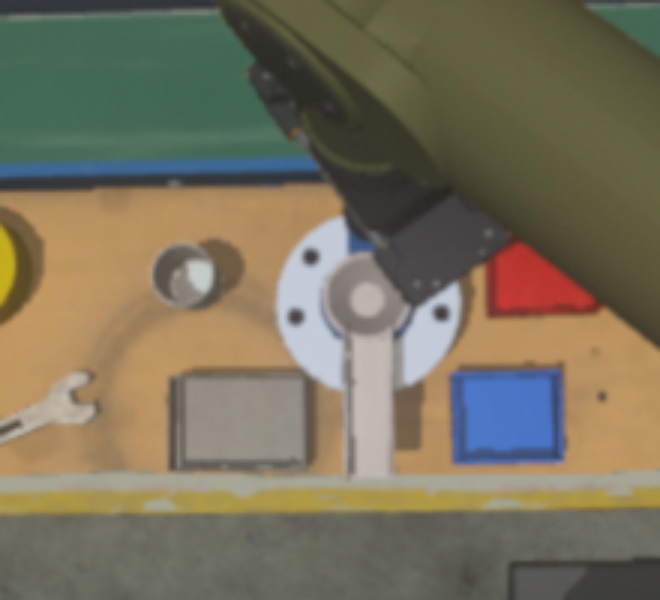

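Emit:
play_rows(
  motion=[
    {"x": 0,"y": 0,"z": 0,"ax": 0,"ay": 0,"az": 0,"gripper": 87},
    {"x": 0,"y": 0,"z": 0,"ax": 0,"ay": 0,"az": 0,"gripper": 87},
  ],
)

```text
t: 3.82
position: [0.5472, 0.3669, 0.2132]
tcp_rot: [1.454, 2.782, 0.005]
wrist_force: [-0.4, -0.3, -0.3]
finger_gap: 0.999
finger_force: 0.0
```

```bash
python3 -c "
from h import *
to(.5405,.3725,.135); print(ctrl.state()['qpos'],ctrl.state()['qd'].round(3))"
```

```text
[0.54718609 0.36687382 0.21317795] [1.45411423 2.78248314 0.00544096] tool mm [ 8.4534143  -2.59138237 78.16632456]
[-0.06400636  0.44657502 -0.77016063  1.43381004  0.31206472  1.3819472
 -0.23432802] [-0.003  0.002 -0.001  0.013 -0.    -0.003 -0.001]
```

Emit:
play_rows(
  motion=[
    {"x": 4.5,"y": -1.5,"z": 15,"ax": 0,"ay": 0,"az": 0,"gripper": 87},
    {"x": 4,"y": -1,"z": 10,"ax": 0,"ay": 0,"az": 0,"gripper": 87},
    {"x": 0,"y": 0,"z": 0,"ax": 0,"ay": 0,"az": 0,"gripper": 87},
    {"x": 0,"y": 0,"z": 0,"ax": 0,"ay": 0,"az": 0,"gripper": 87},
  ],
)

```text
t: 4.32
position: [0.5393, 0.3716, 0.1855]
tcp_rot: [1.454, 2.785, -0.0]
wrist_force: [0.5, -0.5, 0.2]
finger_gap: 0.998
finger_force: 0.0
```

```bash
python3 -c "
from h import *
to(.5405,.3725,.135); print(ctrl.state()['qd'].round(3))"
```

```text
[0.53925372 0.37162827 0.18547254] [ 1.45426814e+00  2.78463378e+00 -1.89053532e-04] tool mm [9.80078219e-03 1.52433125e+00 5.04724400e+01]
[ 0.002 -0.006 -0.    -0.009  0.     0.     0.   ]
```

Well aligned. Now descend.

Emit:
play_rows(
  motion=[
    {"x": 0,"y": 1.5,"z": 15,"ax": 0,"ay": 0,"az": 0,"gripper": 87},
    {"x": 0,"y": 0,"z": 15,"ax": 0,"ay": 0,"az": 0,"gripper": 87},
    {"x": 0,"y": 0,"z": 15,"ax": 0,"ay": 0,"az": 0,"gripper": 87},
    {"x": 0,"y": 0,"z": 5,"ax": 0,"ay": 0,"az": 0,"gripper": 87},
    {"x": 0,"y": 0,"z": 0,"ax": 0,"ay": 0,"az": 0,"gripper": 87},
  ],
)

```text
t: 4.95
position: [0.5403, 0.3723, 0.1349]
tcp_rot: [-1.454, -2.784, 0.001]
wrist_force: [0.1, 0.3, -0.2]
finger_gap: 1.001
finger_force: 0.0
```

Emit:
play_rows(
  motion=[
    {"x": 0,"y": 0,"z": 0,"ax": 0,"ay": 0,"az": 0,"gripper": 87},
    {"x": 0,"y": 0,"z": 0,"ax": 0,"ay": 0,"az": 0,"gripper": 60},
    {"x": 0,"y": 0,"z": 0,"ax": 0,"ay": 0,"az": 0,"gripper": 45},
    {"x": 0,"y": 0,"z": 0,"ax": 0,"ay": 0,"az": 0,"gripper": 38},
  ],
)

```text
t: 5.45
position: [0.5406, 0.3725, 0.1357]
tcp_rot: [1.455, 2.784, 0.0]
wrist_force: [0.6, -0.0, 0.4]
finger_gap: 0.743
finger_force: 0.0
```

Emit:
play_rows(
  motion=[
    {"x": 0,"y": 0,"z": 0,"ax": 0,"ay": 0,"az": 0,"gripper": 20},
    {"x": 0,"y": 0,"z": 0,"ax": 0,"ay": 0,"az": 0,"gripper": 20},
    {"x": 0,"y": 0,"z": 0,"ax": 0,"ay": 0,"az": 0,"gripper": 20},
    {"x": 0,"y": 0,"z": 0,"ax": 0,"ay": 0,"az": 0,"gripper": 20},
  ],
)

```text
t: 5.95
position: [0.5411, 0.3724, 0.1355]
tcp_rot: [1.455, 2.784, 0.001]
wrist_force: [2.1, 1.0, -2.2]
finger_gap: 0.382
finger_force: 30.0
```

Emit:
play_rows(
  motion=[
    {"x": 0,"y": 0,"z": -6,"ax": 0,"ay": 0,"az": 0,"gripper": 20},
    {"x": 0,"y": 0,"z": -6,"ax": 0,"ay": 0,"az": 0,"gripper": 20},
    {"x": 0,"y": 0,"z": -5,"ax": 0,"ay": 0,"az": 0,"gripper": 20},
    {"x": 0,"y": 0,"z": 0,"ax": 0,"ay": 0,"az": 0,"gripper": 20},
    {"x": 0,"y": 0,"z": 0,"ax": 0,"ay": 0,"az": 0,"gripper": 20},
  ],
)

```text
t: 6.58
position: [0.5408, 0.3718, 0.1522]
tcp_rot: [1.455, 2.784, -0.001]
wrist_force: [4.9, 0.5, -7.0]
finger_gap: 0.38
finger_force: 30.0
```

```bash
python3 - <<'E'
from h import *
s=ctrl.state(); R=Ro.from_rotvec(s['tcp_rot']); C=np.array([.4787,.3712]); p=s['position'][:2]
a0=np.arctan2(*(p-C)[::-1]); print(np.linalg.norm(p-C),np.degrees(a0),s['position'],s['wrist_force'],s['finger_gap'])
N=16; P=[np.r_[C+.062*np.array([np.cos(a),np.sin(a)]),s['position'][2]] for a in np.radians(np.r_[1.2:101.2:(N+1)*1j])]
print(R.inv().apply(np.diff(P,axis=0)*1000).round(1)); print(P[-1])
E
```

```text
0.06213295550557579 0.5788859306626998 [0.54082978 0.37182775 0.15222312] [ 4.90126123  0.47537539 -7.00926822] 0.3801348386315927
[[ 5.8  3.4 -0. ]
 [ 6.2  2.8 -0. ]
 [ 6.4  2.1 -0. ]
 [ 6.6  1.4 -0. ]
 [ 6.7  0.6 -0. ]
 [ 6.8 -0.1 -0. ]
 [ 6.7 -0.8 -0. ]
 [ 6.6 -1.6 -0. ]
 [ 6.4 -2.3 -0. ]
 [ 6.1 -2.9 -0. ]
 [ 5.7 -3.6 -0. ]
 [ 5.3 -4.2 -0. ]
 [ 4.8 -4.7 -0. ]
 [ 4.3 -5.2 -0. ]
 [ 3.7 -5.7 -0. ]
 [ 3.  -6.  -0. ]]
[0.46665747 0.43201922 0.15222312]
```

Emit:
play_rows(
  motion=[
    {"x": 5.8,"y": 3.4,"z": 0,"ax": 0,"ay": 0,"az": 0,"gripper": 20},
    {"x": 6.2,"y": 2.8,"z": 0,"ax": 0,"ay": 0,"az": 0,"gripper": 20},
    {"x": 6.4,"y": 2.1,"z": 0,"ax": 0,"ay": 0,"az": 0,"gripper": 20},
    {"x": 6.6,"y": 1.4,"z": 0,"ax": 0,"ay": 0,"az": 0,"gripper": 20},
    {"x": 6.7,"y": 0.6,"z": 0,"ax": 0,"ay": 0,"az": 0,"gripper": 20},
  ],
)

```text
t: 7.2
position: [0.5323, 0.4051, 0.1526]
tcp_rot: [1.455, 2.783, 0.004]
wrist_force: [7.0, 2.1, -6.4]
finger_gap: 0.38
finger_force: 30.0
```

Emit:
play_rows(
  motion=[
    {"x": 6.8,"y": -0.1,"z": 0,"ax": 0,"ay": 0,"az": 0,"gripper": 20},
    {"x": 6.7,"y": -0.8,"z": 0,"ax": 0,"ay": 0,"az": 0,"gripper": 20},
    {"x": 6.6,"y": -1.6,"z": 0,"ax": 0,"ay": 0,"az": 0,"gripper": 20},
    {"x": 6.4,"y": -2.3,"z": 0,"ax": 0,"ay": 0,"az": 0,"gripper": 20},
    {"x": 0,"y": 0,"z": 0,"ax": 0,"ay": 0,"az": 0,"gripper": 20},
  ],
)

```text
t: 7.82
position: [0.5101, 0.4272, 0.153]
tcp_rot: [-1.449, -2.784, -0.007]
wrist_force: [2.6, 6.1, -7.0]
finger_gap: 0.385
finger_force: 30.0
```

```bash
cat >> h.py <<'E'
def ang():
    s=ctrl.state(); p=s['position'][:2]-np.array([.4787,.3712])
    print(s['t'],np.linalg.norm(p),np.degrees(np.arctan2(p[1],p[0])),s['position'],s['wrist_force'],s['finger_gap'])
E
python3 -c "
from h import *
ang()"
```

```text
7.825 0.06419665772426426 60.75309392764976 [0.51006483 0.42721302 0.15302072] [ 2.59266172  6.07862355 -7.03740504] 0.3849028539462019
```

Emit:
play_rows(
  motion=[
    {"x": 6.1,"y": -2.9,"z": 0,"ax": 0,"ay": 0,"az": 0,"gripper": 20},
    {"x": 5.7,"y": -3.6,"z": 0,"ax": 0,"ay": 0,"az": 0,"gripper": 20},
    {"x": 5.3,"y": -4.2,"z": 0,"ax": 0,"ay": 0,"az": 0,"gripper": 20},
    {"x": 4.8,"y": -4.7,"z": 0,"ax": 0,"ay": 0,"az": 0,"gripper": 20},
    {"x": 4.3,"y": -5.2,"z": 0,"ax": 0,"ay": 0,"az": 0,"gripper": 20},
  ],
)

```text
t: 8.45
position: [0.4774, 0.4358, 0.1526]
tcp_rot: [-1.449, -2.783, -0.003]
wrist_force: [1.5, 4.2, -6.3]
finger_gap: 0.383
finger_force: 30.0
```

Emit:
play_rows(
  motion=[
    {"x": 3.7,"y": -5.7,"z": 0,"ax": 0,"ay": 0,"az": 0,"gripper": 20},
    {"x": 0,"y": 0,"z": 0,"ax": 0,"ay": 0,"az": 0,"gripper": 20},
    {"x": 0,"y": 0,"z": 0,"ax": 0,"ay": 0,"az": 0,"gripper": 20},
  ],
)

```text
t: 8.82
position: [0.4704, 0.435, 0.1524]
tcp_rot: [-1.449, -2.783, -0.001]
wrist_force: [-2.6, 6.3, -7.1]
finger_gap: 0.378
finger_force: 30.0
```

```bash
python3 -c "
from h import *
ang()
from scipy.optimize import least_squares
q=np.array([[.5409,.3724],[.5323,.4051],[.5101,.4272],ctrl.state()['position'][:2]])
r=least_squares(lambda c:np.hypot(*(q-c).T)-.062,[.4787,.3712]);print(r.x,r.fun,np.degrees(np.arctan2(*(q-r.x).T[::-1])))
for n in('top','scene'): cv2.imwrite(f'pics/{n}2.png',cv2.resize(ctrl.read_camera(n)[80:280,130:390,::-1],None,fx=3,fy=3))"
```

```text
8.825 0.06431137991759563 97.43224963227817 [0.47038108 0.43497107 0.1523953 ] [-2.58113541  6.34911936 -7.11310545] 0.378058813258658
[0.4789196  0.37358065] [-8.35860264e-06 -8.58105139e-06  2.62161556e-05 -1.86367581e-05] [-1.09128516 30.56043554 59.82140201 97.91821808]
```

View pics/top2.png

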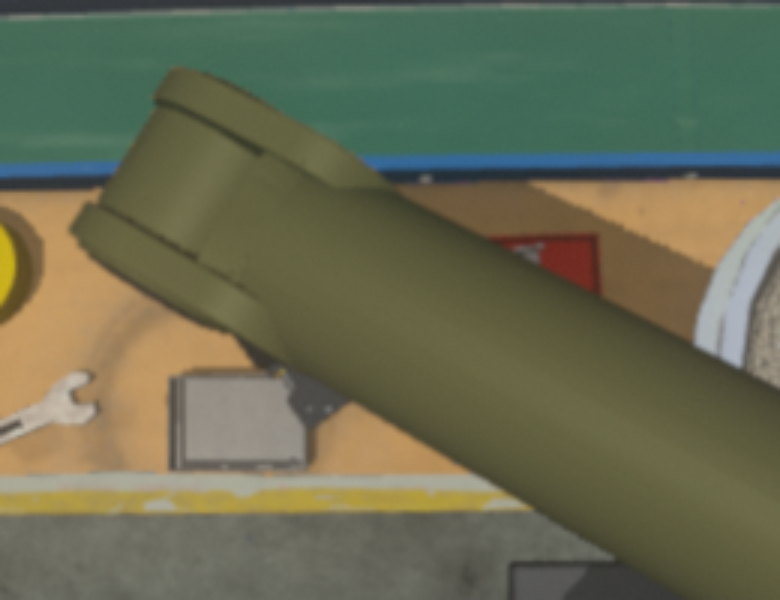

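Emit:
play_rows(
  motion=[
    {"x": 0.5,"y": -0.9,"z": 0,"ax": 0,"ay": 0,"az": 0,"gripper": 20},
    {"x": 0,"y": 0,"z": 3,"ax": 0,"ay": 0,"az": 0,"gripper": 20},
    {"x": 0,"y": 0,"z": 3,"ax": 0,"ay": 0,"az": 0,"gripper": 20},
    {"x": 0,"y": 0,"z": 3,"ax": 0,"ay": 0,"az": 0,"gripper": 20},
    {"x": 0,"y": 0,"z": 0,"ax": 0,"ay": 0,"az": 0,"gripper": 20},
  ],
)

```text
t: 9.55
position: [0.4702, 0.4349, 0.1436]
tcp_rot: [-1.451, -2.783, -0.002]
wrist_force: [-0.2, 5.9, -5.9]
finger_gap: 0.379
finger_force: 30.0
```

Emit:
play_rows(
  motion=[
    {"x": 0,"y": 0,"z": 3,"ax": 0,"ay": 0,"az": 0,"gripper": 20},
    {"x": 0,"y": 0,"z": 3,"ax": 0,"ay": 0,"az": 0,"gripper": 20},
    {"x": 0,"y": 0,"z": 1,"ax": 0,"ay": 0,"az": 0,"gripper": 20},
    {"x": 0,"y": 0,"z": 0,"ax": 0,"ay": 0,"az": 0,"gripper": 20},
  ],
)

```text
t: 10.05
position: [0.4702, 0.435, 0.137]
tcp_rot: [-1.451, -2.783, -0.003]
wrist_force: [-1.0, 5.1, -4.7]
finger_gap: 0.379
finger_force: 30.0
```

Emit:
play_rows(
  motion=[
    {"x": 0,"y": 0,"z": 0,"ax": 0,"ay": 0,"az": 0,"gripper": 50},
    {"x": 0,"y": 0,"z": 0,"ax": 0,"ay": 0,"az": 0,"gripper": 87},
    {"x": 0,"y": 0,"z": 0,"ax": 0,"ay": 0,"az": 0,"gripper": 87},
    {"x": 0,"y": 0,"z": 0,"ax": 0,"ay": 0,"az": 0,"gripper": 87},
    {"x": 0,"y": 0,"z": 0,"ax": 0,"ay": 0,"az": 0,"gripper": 87},
  ],
)

```text
t: 10.68
position: [0.4722, 0.4326, 0.1366]
tcp_rot: [1.455, 2.784, -0.0]
wrist_force: [-1.1, -0.2, -0.1]
finger_gap: 0.864
finger_force: 0.0
```

Released; retreat up, then swing away to the right to clear the cameras.

Emit:
play_rows(
  motion=[
    {"x": 0,"y": 0,"z": -15,"ax": 0,"ay": 0,"az": 0,"gripper": 87},
    {"x": 0,"y": 0,"z": -40,"ax": 0,"ay": 0,"az": 0,"gripper": 87},
    {"x": 0,"y": 0,"z": -60,"ax": 0,"ay": 0,"az": 0,"gripper": 87},
    {"x": 0,"y": 0,"z": -60,"ax": 0,"ay": 0,"az": 0,"gripper": 87},
    {"x": 0,"y": 0,"z": -40,"ax": 0,"ay": 0,"az": 0,"gripper": 87},
  ],
)

```text
t: 11.3
position: [0.472, 0.4335, 0.3563]
tcp_rot: [1.453, 2.783, 0.007]
wrist_force: [-0.2, -0.7, 0.1]
finger_gap: 0.999
finger_force: 0.0
```

Emit:
play_rows(
  motion=[
    {"x": -57,"y": 0,"z": 0,"ax": 0,"ay": 0,"az": 0.088,"gripper": 87},
    {"x": -57,"y": -2.5,"z": 0,"ax": 0,"ay": 0,"az": 0.088,"gripper": 87},
    {"x": -57,"y": -2.5,"z": 0,"ax": 0,"ay": 0,"az": 0.088,"gripper": 87},
    {"x": -57,"y": -2.5,"z": 0,"ax": 0,"ay": 0,"az": 0.088,"gripper": 87},
    {"x": -57,"y": -2.5,"z": 0,"ax": 0,"ay": 0,"az": 0.088,"gripper": 87},
  ],
)

```text
t: 11.92
position: [0.5816, 0.1706, 0.3527]
tcp_rot: [2.03, 2.397, 0.002]
wrist_force: [0.5, 0.6, -0.9]
finger_gap: 1.001
finger_force: 0.0
```

Emit:
play_rows(
  motion=[
    {"x": -57,"y": -2.5,"z": 0,"ax": 0,"ay": 0,"az": 0.088,"gripper": 87},
    {"x": -57,"y": -2.5,"z": 0,"ax": 0,"ay": 0,"az": 0.088,"gripper": 87},
    {"x": -57,"y": -2.5,"z": 0,"ax": 0,"ay": 0,"az": 0.088,"gripper": 87},
    {"x": -57,"y": -2.5,"z": 0,"ax": 0,"ay": 0,"az": 0.088,"gripper": 87},
    {"x": -57,"y": -2.5,"z": 0,"ax": 0,"ay": 0,"az": 0.088,"gripper": 87},
  ],
)

```text
t: 12.55
position: [0.5663, -0.112, 0.3528]
tcp_rot: [2.503, 1.896, 0.002]
wrist_force: [0.9, -0.7, 0.1]
finger_gap: 1.001
finger_force: 0.0
```

Emit:
play_rows(
  motion=[
    {"x": 0,"y": 0,"z": 0,"ax": 0,"ay": 0,"az": 0,"gripper": 87},
    {"x": 0,"y": 0,"z": 0,"ax": 0,"ay": 0,"az": 0,"gripper": 87},
    {"x": 0,"y": 0,"z": 0,"ax": 0,"ay": 0,"az": 0,"gripper": 87},
  ],
)

```text
t: 12.92
position: [0.567, -0.1082, 0.3521]
tcp_rot: [2.498, 1.904, 0.002]
wrist_force: [0.6, -0.1, -0.5]
finger_gap: 0.999
finger_force: 0.0
```

```bash
python3 -c "
from h import *
t=ctrl.read_camera('top');s=ctrl.read_camera('scene')
a=[cv2.resize(i,None,fx=2.4,fy=2.4) for i in(t[110:260,160:320],s[110:260,160:320+0])]
cv2.imwrite('pics/f.png',np.hstack(a)[:,:,::-1])
for n,im,b in(('top',t,(200,140,265,205)),('scene',s,(180,110,292,200))):
    g,k=blob(n,im,(45,120,60),(80,255,255),b); print(n,g,k,ray(n,g,.1615))
"
```

```text
top (np.float64(224.5), np.float64(180.37037037037038)) 54 [0.46978626 0.43442788 0.1615    ]
scene (np.float64(228.4578313253012), np.float64(148.4578313253012)) 83 [0.46882192 0.43303258 0.1615    ]
```

View pics/f.png

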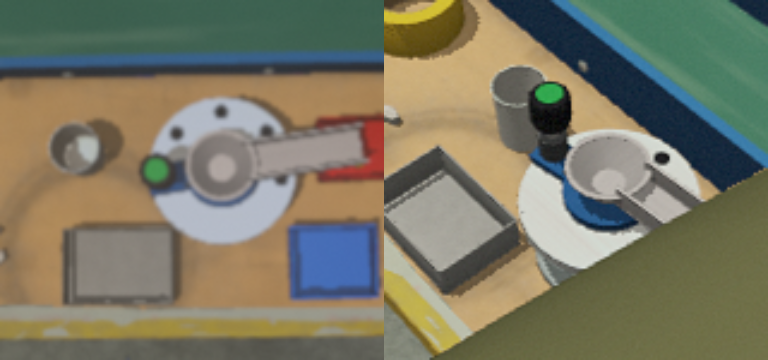

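```bash
python3 -c "
from bench import ctrl
print(ctrl.close_job())"
```

```text
the job is handed in; nothing more can be done
None
```

The job is handed in: the head is turned about 100° so the chute's mouth is over the red tray, the plunger looks fully home in that hole by force and camera readings, and the knob is released with nothing seen to have moved; no verdict came back.

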